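# Find the unlatched socket panel and push it open

## Task

One of the four identical tilting panels in the top of the bench connection box has been left unlatched, and its sockets are needed. Press the panels one after another on the ribs at their far edge with closed fingertips until you find the one that rocks, then push that panel on round its pivot until it stands fully open, and leave it so. Grasp nothing, do not force the latched panels, and leave the plug, pliers, battery and probe where they lie.

Things in the scene. Friction and masses are not known exactly. Their poses are not given: they have to be found in the camera images.
- connection_box: Grey aluminium box with black end caps, screwed to the bench: 135 deep (x), 327 wide (y), top 68 mm up; 4 mm thick ears, 24 mm beyond each end. Origin: centre of underside; x to its far side, y left. Four identical black panels lie flush in its top, 1 to 4 from left to right, centred at y +117, +39, -39, -117; 9 mm ribs between them, 12 mm rails before and behind. Over 80 N on box or panels is forcing.
- press_1 (a point): Place to press on panel 1: top face, mid width, among its four low ribs, 36 mm beyond the pivot, 18 mm short of the far edge; moves with the panel. Panel: a plate 108 long (x), 66 wide, 5 thick, on a pivot along the box's y under its middle, 65.5 mm up. If unlatched, its far half sinks into the 63 mm deep well and its near half rises; pressing the near half does nothing.
- panel_1 (a joint): Tilt of panel 1 in rad: 0 shut and flush, growing as the far half sinks and the near half rises; stop at 1.05 (fully open, near edge 45 mm above the box top, far edge 49 mm below it).
- press_2 (a point): Place to press on panel 2: top face, mid width, among its four low ribs, 36 mm beyond the pivot, 18 mm short of the far edge; moves with the panel. Exactly one panel, another at each start, is unlatched: it sinks under about 2 N at its ribs and stays at the angle where it is left. A fingertip that presses it down and is then drawn toward the pivot opens it fully.
- panel_2 (a joint): Tilt of panel 2 in rad: 0 shut and flush, growing as the far half sinks and the near half rises; stop at 1.05 (fully open, near edge 45 mm above the box top, far edge 49 mm below it).
- press_3 (a point): Place to press on panel 3: top face, mid width, among its four low ribs, 36 mm beyond the pivot, 18 mm short of the far edge; moves with the panel. A latched panel gives only 2 or 3 mm at the ribs under a firm press (about 10 N), then stops hard at 4 to 5 mm. A risen near edge can also be pushed from the near side, up and over along its arc (shoved straight at the pivot it jams).
- panel_3 (a joint): Tilt of panel 3 in rad: 0 shut and flush, growing as the far half sinks and the near half rises; stop at 1.05 (fully open, near edge 45 mm above the box top, far edge 49 mm below it).
- press_4 (a point): Place to press on panel 4: top face, mid width, among its four low ribs, 36 mm beyond the pivot, 18 mm short of the far edge; moves with the panel. Under each near half hangs a socket block 36 long, 56 wide, 16 thick, 6 to 42 mm from the pivot, with sockets up to 7 mm proud; it rises with that half.
- panel_4 (a joint): Tilt of panel 4 in rad: 0 shut and flush, growing as the far half sinks and the near half rises; stop at 1.05 (fully open, near edge 45 mm above the box top, far edge 49 mm below it).
- jack_plug: Black jack plug, 78 mm long and 14 mm thick, lying on the bench in front of the box. Bystander. Origin at the centre of its underside.
- pliers_blue: Blue-handled pliers, 158 x 49 x 12 mm, lying to the right of the box. Bystander. Origin at the centre of the underside.
- nine_volt: Block battery standing upright left of the box, 18 x 26 x 49 mm. Bystander. Origin at the centre of its underside.
- test_probe: Thin light-blue probe, 102 mm long, 9 mm thick, lying left of the box. Bystander. Origin at the centre of its underside.

How it is judged:
On the way:
1. the unlatched panel has been rocked by pressing (value of joint any of panel_1, panel_2, panel_3, panel_4 above 0.25 rad), for 0.1 s.
At the end, for the whole second after the job is handed in: The unlatched panel stands fully open, at least 0.92 rad of its 1.05 rad, at rest; the other three are shut (below 0.12 rad) (((value of joint panel_1 above 0.92 rad and velocity of joint panel_1 between -0.05 and 0.05 rad/s and value of joint each of panel_2, panel_3, panel_4 below 0.12 rad) or (value of joint panel_2 above 0.92 rad and velocity of joint panel_2 between -0.05 and 0.05 rad/s and value of joint each of panel_1, panel_3, panel_4 below 0.12 rad) or (value of joint panel_3 above 0.92 rad and velocity of joint panel_3 between -0.05 and 0.05 rad/s and value of joint each of panel_1, panel_2, panel_4 below 0.12 rad) or (value of joint panel_4 above 0.92 rad and velocity of joint panel_4 between -0.05 and 0.05 rad/s and value of joint each of panel_1, panel_2, panel_3 below 0.12 rad))); the robot touches nothing.
It fails at once if a bystander is moved by more than 20 mm or lifted (distance of any of jack_plug, pliers_blue, nine_volt, test_probe from where it was at the start of the episode above 0.02 m).
It fails at once if the box or a latched panel is forced with more than 80 N (contact force between any of the fingers, the arm and connection_box above 80 N).
It also fails if it takes over 40 s, if anything falls off the work surface, if the arm or the gripper's body presses on something with over 40 N, if the wrist force passes 120 N, or if a joint passes its speed limit or range.

## Robot

A 6-joint arm with a two-finger parallel gripper is mounted at the origin on a cart in front of the work surface, level with it; the furniture and walls round the work are solid. World frame = base frame: x ahead of the robot, y to its left, z up, the work surface at z = 0. Lengths are in m, angles in rad, forces in N, time in s.
With the tool pointing down it reaches from about 0.425 to 0.95 m from the base axis. Payload 3.5 kg.
Tool frame: the origin (TCP) lies at the very end of the fingers, on their centre line; the grasp point (between the pads) lies ctrl.tcp_to_grasp behind it (ctrl.tcp_to_grasp is the distance from the TCP to the grasp point, in m); z points along the fingers, y is the line along which they close (so a half turn about z gives the same grasp; the last joint's range is limited). The gripper opens to 85 mm and grips with 20 to 120 N. Pads are 22 mm wide; open, the fingers measure 114 mm over their backs; the gripper's body (76 mm by 85 mm) begins 54 mm behind the grasp point. The pads swing forward as they close: fully open they stand 13 mm farther back than shut.
Start: joints at [-1.325, 0.286, 1.577, -0, 1.279, -0.15], TCP at [0.26, -0.623, 0.209] pointing down, gripper open.
Joint ranges: [-2.77, 2.77], [-0.9, 2.22], [0.21, 2.48], [-1.53, 4.67], [0.24, 2.81], [-2.84, 2.84]. Speed limits (rad/s): [2.79, 2.79, 3.14, 3.14, 3.14, 3.14].

## Interface

Orientations are given as a unit quaternion [x, y, z, w].
In Python, from plant import ctrl gives the robot as it stands.
- The arm moves only by the shell command python3 -m inch 'ROWS' [FORCE]. ROWS is JSON, a list of rows, each an object with "slide": the shift along the tool's x, y, z in cm, a list of three; "turn": the turn about the tool's z in rad; "grip": the finger opening in cm, from 0 to 8.54. A call has 1 to 20 rows; each row is the pose to reach, as a shift and turn from the pose commanded when the call began, along the tool's axes at that moment; what a row does not reach only later rows make up. A row lasts 1/10 s, in which the tool goes at most 50 mm and 8.59 degrees, less where a joint would pass 70% of its speed; a pose out of reach is approached as far as the arm can. A call with a gripper value outside its range is refused whole. The fingers move at their own pace and stop on an object; FORCE is the grip in N (left out, the last holds). Time passes only in rows, so rows that repeat a pose let the fingers close. It gives the time, the measured TCP pose, the force, the opening and the grip force at its end, in the units of the state.
- ctrl.get_state(): the state, without advancing time (a new reading comes with each control period).
- ctrl.read_camera(name): name is "scene" or "top" or "wrist"; returns (picture, depth): 420x560x3 uint8, red, green, blue; 420x560 float32, m along the optical axis (not along the pixel's ray), 0 where there is no reading.
- ctrl.camera_info(name): a dict with "K" (3x3 intrinsics, pixels), "camera_from_world" (4x4, takes a point from world to camera coordinates); the wrist camera has in their place "T_tool_cam" (4x4, takes a point from camera to tool coordinates, whose origin is the TCP and whose axes are the flange's). Camera axes: x right, y down, z forward; pixel columns grow to the right and rows downward; lengths in m; the calibration is good to about 2 mm. A picture is of the moment at which its call begins: read the wrist's pose just before it. camera_info takes no time and is no camera call.
- ctrl.sign_off(): hands the job in; it is judged then, once.
The state is a dict: "time": time; "qpos": joint angles; "dq": joint speeds; "joint_efforts": joint torques, N m; "eef_pos": TCP position; "tcp_rot": TCP orientation; "contact_force": force on the tool from outside, world axes, zero at the start; "wrist_torque": the same for the moment, N m; "opening": opening from 0.0 (shut) to 1.0 (fully open); "finger_force": force on a finger pad.
Only numpy, scipy, OpenCV 4.12 (cv2) and the standard library are available. Lean on these libraries where they do the work, as an engineer would, in place of code of your own. Each camera call takes 0.05 s, during which the arm holds its last target. There are 200 camera calls.

## Working session

There is one attempt and no reset: what is moved stays moved. The work goes in short steps, Python scripts to look and compute and a shell command to move; the robot and the scene stay as the last step left them, time stands still between calls to the robot, and variables do not carry over. Pictures are saved under pics/ and viewed, at most 10 in all, crops included, and the job is handed in when it is done.

```bash
mkdir -p pics
python3 - <<'E'
from plant import ctrl
import cv2,numpy as np
s=ctrl.get_state();print(s)
for n in("top","scene"):
    p,d=ctrl.read_camera(n);cv2.imwrite(f"pics/{n}0.png",p[:,:,::-1]);np.save(f"pics/{n}0.npy",d);i=ctrl.camera_info(n);print(n,i)
print(ctrl.tcp_to_grasp)
E
```

```text
{'time': 0.0, 'qpos': array([-1.32501892e+00,  2.87205372e-01,  1.57818093e+00, -6.02709654e-06,
        1.27857478e+00, -1.50009975e-01]), 'dq': array([ 0.00045293, -0.00028698, -0.0010891 , -0.00135783, -0.00013467,
        0.0015453 ]), 'joint_efforts': array([ 9.25351947e-05, -4.05981982e+01, -2.92628556e+01, -1.66676573e-04,
        5.83234476e-03, -7.15332988e-06]), 'eef_pos': array([ 0.26008203, -0.6221177 ,  0.20751862]), 'tcp_rot': array([ 9.80482004e-01,  1.96605283e-01, -5.95643816e-05, -1.18271916e-03]), 'contact_force': array([-0.04584617,  0.32189053, -0.3357123 ]), 'wrist_torque': array([-0.01200545, -0.03917584, -0.0157368 ]), 'finger_force': 0.0, 'opening': 0.9997444907180453}
top {'K': array([[503.60156389,   0.        , 286.77045939],
       [  0.        , 503.60156389, 218.89134885],
       [  0.        ,   0.        ,   1.        ]]), 'camera_from_world': array([[ 8.68235329e-03, -9.99961754e-01, -1.05190190e-03,
        -2.11328252e-02],
       [-9.84558690e-01, -8.36467614e-03, -1.74854849e-01,
         5.10461008e-01],
       [ 1.74839363e-01,  2.55381073e-03, -9.84593660e-01,
         1.06683057e+00],
       [ 0.00000000e+00,  0.00000000e+00,  0.00000000e+00,
         1.00000000e+00]])}
scene {'K': array([[513.74529512,   0.        , 271.3808411 ],
       [  0.        , 513.74529512, 212.16966509],
       [  0.        ,   0.        ,   1.        ]]), 'camera_from_world': array([[-0.71152777, -0.70264854, -0.00364075,  0.33756048],
       [-0.32826436,  0.33698486, -0.88243057,  0.23264639],
       [ 0.62126543, -0.62667873, -0.47042856,  0.84242033],
       [ 0.        ,  0.        ,  0.        ,  1.        ]])}
0.0187
```

View pics/top0.png

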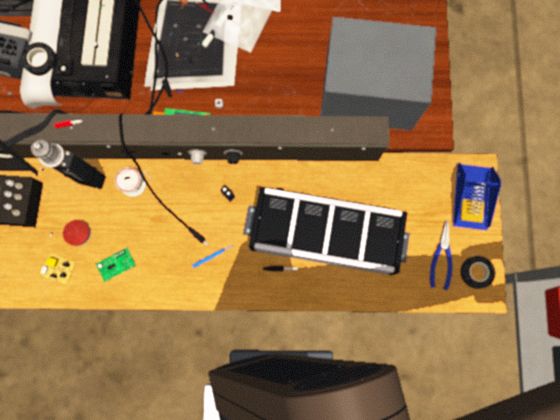

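View pics/scene0.png

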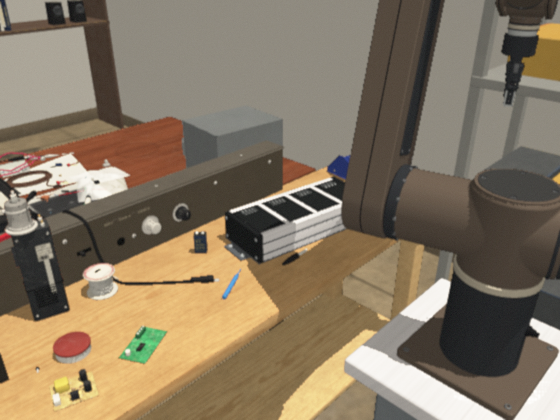

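The top view shows the box at px (250..408, 187..272), turned slightly clockwise, with the grey rib pads at about (279,204), (314,210), (350,216) and (385,222). The scene view shows the same box with all panels flush. Next I'll measure the top face.

```bash
cat > h.py <<'E'
import numpy as np,cv2
from plant import ctrl
def ray(n,uv,z):
    i=ctrl.camera_info(n);T=np.linalg.inv(i["camera_from_world"]);d=T[:3,:3]@np.linalg.inv(i["K"])@[uv[0],uv[1],1];o=T[:3,3]
    return o+d*(z-o[2])/d[2]
E
python3 - <<'E'
from h import *
im=cv2.imread("pics/top0.png");d=np.load("pics/top0.npy")
i=ctrl.camera_info("top");K=i["K"];T=np.linalg.inv(i["camera_from_world"])
v,u=np.mgrid[:420,:560]
P=np.stack([(u-K[0,2])/K[0,0]*d,(v-K[1,2])/K[1,1]*d,d],-1)@T[:3,:3].T+T[:3,3]
m=((P[...,2]>.055)&(P[...,2]<.08)&(d>0)).astype(np.uint8);m[:,:235]=0;m[:,420:]=0;m[:180]=0;m[285:]=0
n,l,st,c=cv2.connectedComponentsWithStats(m);k=1+st[1:,4].argmax()
q=P[l==k];print(len(q),np.median(q[:,2]))
r=cv2.minAreaRect((q[:,:2]*1000).astype(np.float32));print("depth rect",r,cv2.boxPoints(r))
# white ribs/rails
w=(im.min(2)>150)&(l==k);ww=np.argwhere(w)[:,::-1]
pw=np.array([ray("top",x,.068)[:2] for x in ww]);r2=cv2.minAreaRect((pw*1000).astype(np.float32));print("white",r2)
for x in[(279,204),(314,210),(350,216),(385,222)]:print(ray("top",x,.068))
cv2.imwrite("pics/c.png",cv2.resize(im[175:285,235:425],None,fx=4,fy=4,interpolation=cv2.INTER_CUBIC))
E
```

```text
9126 0.06642281247668336
depth rect ((486.35528564453125, -105.44126892089844), (328.7049865722656, 136.86154174804688), 80.59034729003906) [[ 391.9749   -256.39444 ]
 [ 526.99493  -278.77023 ]
 [ 580.73566    45.5119  ]
 [ 445.71564    67.887695]]
white ((485.23907470703125, -105.68251037597656), (301.60980224609375, 135.338623046875), 80.5499038696289)
[5.39248585e-01 3.60265177e-04 6.80000000e-02]
[ 0.52661091 -0.07566592  0.068     ]
[ 0.51404699 -0.15352157  0.068     ]
[ 0.50151975 -0.22887844  0.068     ]
```

View pics/c.png

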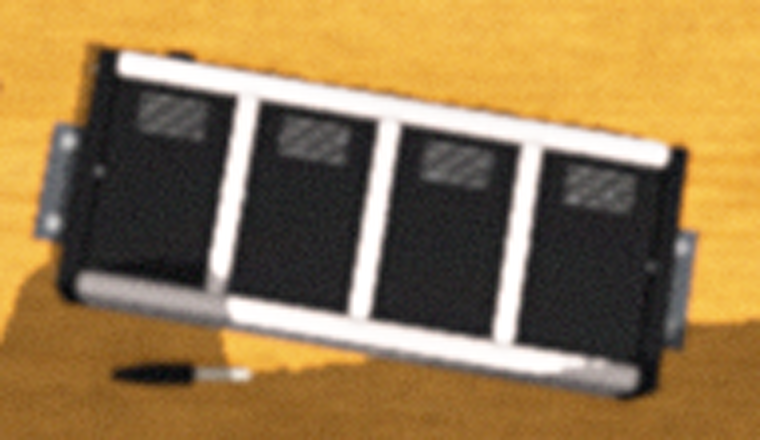

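The rectangle fits the box: 329×137 mm against 327×135, z 66. Its centre is (0.486,-0.105), yaw -0.164, and the computed press points land on the rib pads. First move: to above panel 4, fingers closing.

```bash
python3 -m inch '[{"slide":[4,-3,0],"turn":0.14,"grip":0},{"slide":[8,-6,0],"turn":0.28,"grip":0},{"slide":[12,-9,0],"turn":0.42,"grip":0},{"slide":[16,-11.5,0],"turn":0.56,"grip":0},{"slide":[20,-14.4,0],"turn":0.56,"grip":0},{"slide":[24,-17.3,0],"turn":0.56,"grip":0},{"slide":[28,-20.2,0],"turn":0.56,"grip":0},{"slide":[32,-23,0],"turn":0.56,"grip":0},{"slide":[36,-26,2],"turn":0.56,"grip":0},{"slide":[37.6,-27.1,6],"turn":0.56,"grip":0},{"slide":[37.6,-27.1,9.7],"turn":0.56,"grip":0},{"slide":[37.6,-27.1,9.7],"turn":0.56,"grip":0},{"slide":[37.6,-27.1,9.7],"turn":0.56,"grip":0}]' 30
cat >> h.py <<'E'
C=np.array([.486,-.1055]);X=np.array([.9865,-.1635]);Y=np.array([.1635,.9865])
def rel():
    from scipy.spatial.transform import Rotation as R
    s=ctrl.get_state();M=R.from_quat(s["tcp_rot"]).as_matrix();p=s["eef_pos"][:2]-C
    print("box mm",(p@X*1000).round(1),(p@Y*1000).round(1),"z",(s["eef_pos"][2]*1000).round(1),"toolx·X,Y",(M[:2,0]@X).round(3),(M[:2,0]@Y).round(3),"F",s["contact_force"].round(1),"t",s["time"],"op",round(s["opening"],3))
E
python3 - <<'E'
from h import *
rel()
p,d=ctrl.read_camera("wrist");cv2.imwrite("pics/w1.png",p[:,:,::-1])
p,d=ctrl.read_camera("top");cv2.imwrite("pics/t1.png",cv2.resize(p[150:300,200:440,::-1],None,fx=3,fy=3))
E
```

```text
time: 1.4
eef_pos: [0.5023, -0.2276, 0.1117]
tcp_rot: [0.997, -0.082, -0.001, -0.0]
contact_force: [1.9, 0.1, -0.0]
opening: -0.004
finger_force: 0.0
box mm 36.1 -117.8 z 111.7 toolx·X,Y 1.0 0.0 F [ 1.9  0.1 -0. ] t 1.4 op -0.004
```

View pics/w1.png

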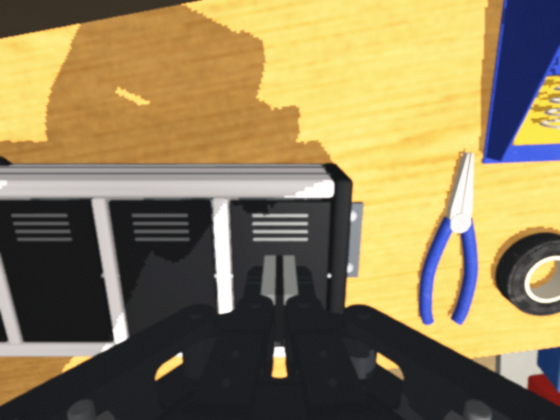

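The wrist view shows the box square to the tool, with the fingertips at (280,258) centred on panel 4 and its ribs at (280,227). The shift is parallax, since the tips are 44 mm above. Now I'll press panel 4 gently.

```bash
python3 -m inch '[{"slide":[0,0,2.5]},{"slide":[0,0,3.8]},{"slide":[0,0,4.2]},{"slide":[0,0,4.4]},{"slide":[0,0,4.5]},{"slide":[0,0,4.6]},{"slide":[0,0,4.7]},{"slide":[0,0,4.7]},{"slide":[0,0,4.7]}]'; python3 -c "
from h import *
rel()"
```

```text
box mm 37.9 -119.2 z 114.4 toolx·X,Y 1.0 -0.001 F [ 0.  -0.6  1.1] t 1.5 op -0.0$[0]: bad value
```

```bash
python3 -m inch '[{"slide":[0,0,2],"turn":0,"grip":0},{"slide":[0,0,3.5],"turn":0,"grip":0},{"slide":[0,0,3.8],"turn":0,"grip":0},{"slide":[0,0,3.8],"turn":0,"grip":0},{"slide":[0,0,3.8],"turn":0,"grip":0}]'; python3 -c "
from h import *
rel()"
```

```text
time: 2.0
eef_pos: [0.5032, -0.2283, 0.0748]
tcp_rot: [0.997, -0.082, 0.001, 0.0]
contact_force: [-0.0, 0.7, -0.3]
opening: -0.002
finger_force: 0.0
box mm 37.0 -118.4 z 74.8 toolx·X,Y 1.0 -0.0 F [-0.   0.7 -0.3] t 2.0 op -0.002
```

```bash
python3 -m inch '[{"slide":[0,0,0.4],"turn":0,"grip":0},{"slide":[0,0,0.6],"turn":0,"grip":0},{"slide":[0,0,0.8],"turn":0,"grip":0},{"slide":[0,0,0.9],"turn":0,"grip":0},{"slide":[0,0,0.9],"turn":0,"grip":0},{"slide":[0,0,0.9],"turn":0,"grip":0}]'; python3 -c "
from h import *
rel()"
```

```text
time: 2.6
eef_pos: [0.5027, -0.2278, 0.0649]
tcp_rot: [0.997, -0.082, -0.0, -0.0]
contact_force: [0.6, 0.4, -0.1]
opening: 0.0
finger_force: 0.0
box mm 36.5 -117.9 z 64.9 toolx·X,Y 1.0 0.0 F [ 0.6  0.4 -0.1] t 2.6 op 0.0
```

```bash
python3 -m inch '[{"slide":[0,0,0.1],"turn":0,"grip":0},{"slide":[0,0,0.2],"turn":0,"grip":0},{"slide":[0,0,0.3],"turn":0,"grip":0},{"slide":[0,0,0.3],"turn":0,"grip":0}]'; python3 -c "
from h import *
rel()"
```

```text
time: 3.0
eef_pos: [0.5026, -0.2277, 0.0617]
tcp_rot: [0.997, -0.082, -0.0, -0.0]
contact_force: [-0.4, 0.0, 0.3]
opening: 0.001
finger_force: 0.0
box mm 36.3 -117.8 z 61.7 toolx·X,Y 1.0 0.0 F [-0.4  0.   0.3] t 3.0 op 0.001
```

```bash
python3 -m inch '[{"slide":[0,0,0.15],"turn":0,"grip":0},{"slide":[0,0,0.3],"turn":0,"grip":0},{"slide":[0,0,0.45],"turn":0,"grip":0},{"slide":[0,0,0.6],"turn":0,"grip":0}]'
python3 - <<'E'
from h import *
rel()
p,d=ctrl.read_camera("wrist");cv2.imwrite("pics/w2.png",p[:,:,::-1])
E
```

```text
time: 3.4
eef_pos: [0.5027, -0.2277, 0.0557]
tcp_rot: [0.997, -0.082, -0.0, -0.0]
contact_force: [-0.3, 0.4, -0.4]
opening: -0.004
finger_force: 0.0
box mm 36.4 -117.9 z 55.7 toolx·X,Y 1.0 0.0 F [-0.3  0.4 -0.4] t 3.4 op -0.004
```

View pics/w2.png

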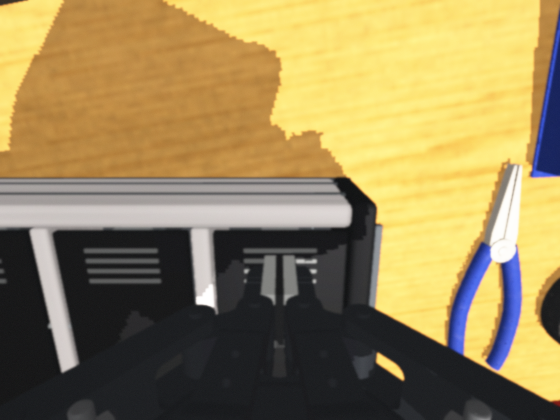

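The tips (280,258) now overlap the panel 4 ribs (rows 249–273), but with no clear tilt and no force. I'll check the height with the wrist depth.

```bash
cat >> h.py <<'E'
def wristpts():
    from scipy.spatial.transform import Rotation as R
    s=ctrl.get_state();i=ctrl.camera_info("wrist");p,d=ctrl.read_camera("wrist");K=i["K"];T=i["T_tool_cam"]
    v,u=np.mgrid[:420,:560];P=np.stack([(u-K[0,2])/K[0,0]*d,(v-K[1,2])/K[1,1]*d,d],-1)@T[:3,:3].T+T[:3,3]
    W=P@R.from_quat(s["tcp_rot"]).as_matrix().T+s["eef_pos"];W[d==0]=np.nan
    B=np.dstack([(W[...,:2]-C)@X,(W[...,:2]-C)@Y,W[...,2]])*1000
    return p,B
E
python3 - <<'E'
from h import *
rel();p,B=wristpts()
for uv in[(120,210),(275,210),(120,249),(120,265),(120,280),(225,240),(240,250),(240,265),(240,280),(330,250),(330,265),(330,280),(270,258),(270,262),(290,270),(270,290),(440,150),(120,330),(203,260)]:print(uv,B[uv[1],uv[0]].round(0))
E
```

```text
box mm 36.2 -117.8 z 55.5 toolx·X,Y 1.0 0.0 F [0.6 0.6 0.7] t 3.45 op 0.002
(120, 210) [ 64. -42.  68.]
(275, 210) [  65. -116.   69.]
(120, 249) [ 45. -41.  71.]
(120, 265) [ 35. -38.  68.]
(120, 280) [ 28. -38.  70.]
(225, 240) [ 49. -92.  69.]
(240, 250) [ 44. -99.  70.]
(240, 265) [ 36. -98.  68.]
(240, 280) [ 28. -98.  69.]
(330, 250) [  44. -143.   69.]
(330, 265) [  36. -143.   69.]
(330, 280) [  28. -143.   70.]
(270, 258) [  47. -114.   85.]
(270, 262) [  48. -114.   90.]
(290, 270) [  47. -122.   97.]
(270, 290) [  48. -114.  114.]
(440, 150) [  84. -222.    1.]
(120, 330) [ -2. -34.  69.]
(203, 260) [ 39. -80.  69.]
```

```bash
python3 - <<'E'
from h import *
rel();p,B=wristpts()
for u in(268,274,287,292):
  for v in range(250,266,2):print((u,v),B[v,u].round(0),p[v,u])
i=ctrl.camera_info("wrist");K=i["K"];T=np.linalg.inv(i["T_tool_cam"])
for q in([0,0,0],[.011,0,0],[.011,0,-.025],[.011,0,-.0187]):
  c=K@(T@np.r_[q,1])[:3];print(q,c[:2]/c[2])
E
python3 -m inch '[{"slide":[0,0,0],"turn":0,"grip":0}]'
```

```text
box mm 36.3 -117.8 z 55.6 toolx·X,Y 1.0 0.0 F [ 0.3 -0.1 -0.2] t 3.5 op -0.005
(268, 250) [  44. -112.   69.] [95 95 96]
(268, 252) [  43. -112.   70.] [74 75 74]
(268, 254) [  41. -112.   68.] [54 55 55]
(268, 256) [  47. -113.   84.] [117 116 114]
(268, 258) [  48. -113.   86.] [130 132 129]
(268, 260) [  48. -113.   88.] [130 132 128]
(268, 262) [  48. -113.   91.] [131 131 128]
(268, 264) [  48. -113.   92.] [130 131 128]
(274, 250) [  44. -115.   69.] [96 96 96]
(274, 252) [  43. -115.   70.] [73 74 74]
(274, 254) [  42. -115.   69.] [54 54 54]
(274, 256) [  48. -116.   85.] [111 112 109]
(274, 258) [  48. -116.   87.] [122 122 120]
(274, 260) [  48. -116.   88.] [120 122 119]
(274, 262) [  48. -116.   90.] [121 122 119]
(274, 264) [  47. -116.   92.] [122 122 119]
(287, 250) [  44. -122.   70.] [94 95 96]
(287, 252) [  43. -122.   70.] [73 74 74]
(287, 254) [  42. -122.   69.] [55 54 54]
(287, 256) [  48. -121.   84.] [118 118 116]
(287, 258) [  48. -121.   86.] [132 131 128]
(287, 260) [  48. -121.   88.] [129 130 128]
(287, 262) [  47. -121.   89.] [131 131 128]
(287, 264) [  48. -121.   93.] [130 131 128]
(292, 250) [  44. -124.   69.] [94 95 95]
(292, 252) [  43. -124.   69.] [73 74 74]
(292, 254) [  41. -124.   68.] [54 54 54]
(292, 256) [  47. -124.   83.] [116 117 115]
(292, 258) [  47. -123.   85.] [130 130 128]
(292, 260) [  48. -123.   88.] [130 131 127]
(292, 262) [  47. -123.   90.] [130 130 128]
(292, 264) [  47. -123.   92.] [128 129 126]
[0, 0, 0] [279.09033407 253.28465439]
[0.011, 0, 0] [279.08610303 233.98539233]
[0.011, 0, -0.025] [279.12463473 253.57532286]
[0.011, 0, -0.0187] [279.11383176 248.08297663]
time: 3.65
eef_pos: [0.5027, -0.2278, 0.0559]
tcp_rot: [0.997, -0.082, -0.0, -0.0]
contact_force: [0.6, -0.0, -0.0]
opening: -0.001
finger_force: 0.0
```

The depth shows panel 4 still flat at 69–70 mm, and the visible finger ends about 27 mm above the reported TCP. So there has been no contact yet. I'll go down slowly until force appears.

```bash
python3 -m inch '[{"slide":[0,0,0.3],"turn":0,"grip":0},{"slide":[0,0,0.6],"turn":0,"grip":0},{"slide":[0,0,0.8],"turn":0,"grip":0},{"slide":[0,0,0.8],"turn":0,"grip":0}]'
python3 - <<'E'
from h import *
rel();p,B=wristpts()
for uv in[(230,265),(240,270),(235,290),(330,270),(120,270)]:print(uv,B[uv[1],uv[0]].round(0))
cv2.imwrite("pics/w3.png",p[:,:,::-1])
p,d=ctrl.read_camera("scene");cv2.imwrite("pics/s3.png",cv2.resize(p[120:290,200:420,::-1],None,fx=3,fy=3))
E
```

```text
time: 4.05
eef_pos: [0.5024, -0.2276, 0.0473]
tcp_rot: [0.997, -0.082, -0.0, -0.0]
contact_force: [0.6, -0.0, -0.2]
opening: -0.003
finger_force: 0.0
box mm 36.1 -117.7 z 47.3 toolx·X,Y 1.0 -0.0 F [ 0.6 -0.  -0.2] t 4.05 op -0.003
(230, 265) [ 39. -95.  68.]
(240, 270) [ 37. -99.  69.]
(235, 290) [ 27. -97.  70.]
(330, 270) [  37. -142.   69.]
(120, 270) [ 38. -43.  70.]
```

View pics/w3.png

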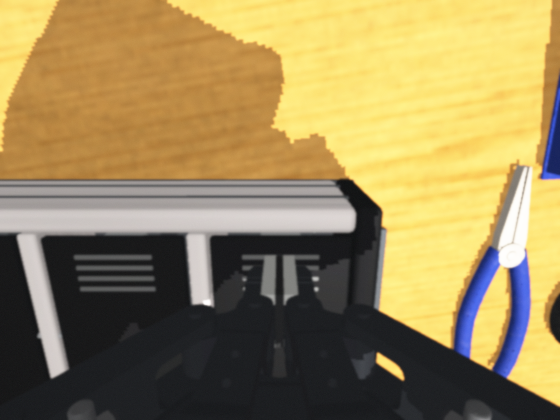

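The panel is still flat, with its ribs at rows 257–290, and the tips (280,256) are just above the surface. I'll continue down.

```bash
python3 -m inch '[{"slide":[0,0,0.1],"turn":0,"grip":0},{"slide":[0,0,0.2],"turn":0,"grip":0},{"slide":[0,0,0.3],"turn":0,"grip":0},{"slide":[0,0,0.4],"turn":0,"grip":0},{"slide":[0,0,0.4],"turn":0,"grip":0}]'; python3 -m inch '[{"slide":[0,0,0.1],"turn":0,"grip":0},{"slide":[0,0,0.2],"turn":0,"grip":0},{"slide":[0,0,0.2],"turn":0,"grip":0}]';python3 -m inch '[{"slide":[0,0,0.1],"turn":0,"grip":0},{"slide":[0,0,0.2],"turn":0,"grip":0},{"slide":[0,0,0.2],"turn":0,"grip":0}]'
```

```text
time: 4.65
eef_pos: [0.5029, -0.2279, 0.0447]
tcp_rot: [0.997, -0.082, 0.0, 0.0]
contact_force: [-1.5, 1.2, 4.8]
opening: -0.001
finger_force: 2.3
time: 4.95
eef_pos: [0.503, -0.2279, 0.0438]
tcp_rot: [0.997, -0.082, -0.0, -0.0]
contact_force: [-3.6, 2.4, 11.0]
opening: 0.002
finger_force: 5.2
time: 5.25
eef_pos: [0.5031, -0.228, 0.043]
tcp_rot: [0.997, -0.082, -0.001, -0.0]
contact_force: [-6.2, 4.0, 16.2]
opening: 0.003
finger_force: 8.0
```

Contact starts at a reported z of about 45.5, and the force climbs past 16 N within 3 mm, so panel 4 is latched. The real tip sits 23 mm behind the reported TCP. Next, panel 3.

```bash
python3 -m inch '[{"slide":[0,0,-1],"turn":0,"grip":0},{"slide":[0,0,-2.5],"turn":0,"grip":0},{"slide":[0,-4,-2.5],"turn":0,"grip":0},{"slide":[0,-7.85,-2.5],"turn":0,"grip":0},{"slide":[0,-7.85,-2.5],"turn":0,"grip":0},{"slide":[0,-7.85,-1.2],"turn":0,"grip":0},{"slide":[0,-7.85,-0.8],"turn":0,"grip":0},{"slide":[0,-7.85,-0.6],"turn":0,"grip":0},{"slide":[0,-7.85,-0.4],"turn":0,"grip":0},{"slide":[0,-7.85,-0.2],"turn":0,"grip":0},{"slide":[0,-7.85,-0.2],"turn":0,"grip":0}]'; python3 -c "
from h import *
rel()"
```

```text
time: 6.35
eef_pos: [0.5148, -0.1507, 0.0435]
tcp_rot: [0.997, -0.083, -0.002, -0.001]
contact_force: [-6.5, 3.3, 11.9]
opening: -0.004
finger_force: 5.9
box mm 35.8 -39.9 z 43.5 toolx·X,Y 1.0 -0.001 F [-6.5  3.3 11.9] t 6.35 op -0.004
```

Panel 3 resists with 12 N at the same depth, so it is latched. Next, panel 2.

```bash
python3 -m inch '[{"slide":[0,0,-1],"turn":0,"grip":0},{"slide":[0,0,-2.3],"turn":0,"grip":0},{"slide":[0,-4,-2.3],"turn":0,"grip":0},{"slide":[0,-7.8,-2.3],"turn":0,"grip":0},{"slide":[0,-7.8,-2.3],"turn":0,"grip":0},{"slide":[0,-7.8,-1],"turn":0,"grip":0},{"slide":[0,-7.8,-0.6],"turn":0,"grip":0},{"slide":[0,-7.8,-0.4],"turn":0,"grip":0},{"slide":[0,-7.8,-0.2],"turn":0,"grip":0},{"slide":[0,-7.8,0],"turn":0,"grip":0},{"slide":[0,-7.8,0],"turn":0,"grip":0}]'; python3 -c "
from h import *
rel()"
```

```text
time: 7.45
eef_pos: [0.5275, -0.0741, 0.0435]
tcp_rot: [0.997, -0.083, -0.002, -0.0]
contact_force: [-6.2, 1.6, 11.3]
opening: -0.001
finger_force: 5.8
box mm 35.8 37.8 z 43.5 toolx·X,Y 1.0 -0.001 F [-6.2  1.6 11.3] t 7.45 op -0.001
```

Panel 2 is latched too (11 N). Next, panel 1.

```bash
python3 -m inch '[{"slide":[0,0,-1],"turn":0,"grip":0},{"slide":[0,0,-2.3],"turn":0,"grip":0},{"slide":[0,-4,-2.3],"turn":0,"grip":0},{"slide":[0,-7.9,-2.3],"turn":0,"grip":0},{"slide":[0,-7.9,-2.3],"turn":0,"grip":0},{"slide":[0,-7.9,-1],"turn":0,"grip":0},{"slide":[0,-7.9,-0.6],"turn":0,"grip":0},{"slide":[0,-7.9,-0.4],"turn":0,"grip":0},{"slide":[0,-7.9,-0.2],"turn":0,"grip":0},{"slide":[0,-7.9,0],"turn":0,"grip":0},{"slide":[0,-7.9,0],"turn":0,"grip":0}]'; python3 -c "
from h import *
rel()"
```

```text
time: 8.55
eef_pos: [0.5414, 0.004, 0.0418]
tcp_rot: [0.997, -0.082, 0.0, 0.0]
contact_force: [-0.2, -0.3, -0.4]
opening: 0.001
finger_force: 0.0
box mm 36.7 117.1 z 41.8 toolx·X,Y 1.0 -0.001 F [-0.2 -0.3 -0.4] t 8.55 op 0.001
```

Panel 1 sinks with no resistance, so it is the unlatched one. I'll press it further, then check finger clearance to the well before going deep.

```bash
python3 -m inch '[{"slide":[0,0,0.4],"turn":0,"grip":0},{"slide":[0,0,0.8],"turn":0,"grip":0},{"slide":[0,0,1.2],"turn":0,"grip":0},{"slide":[0,0,1.5],"turn":0,"grip":0},{"slide":[0,0,1.5],"turn":0,"grip":0}]'
python3 - <<'E'
from h import *
rel();p,B=wristpts();cv2.imwrite("pics/w4.png",p[:,:,::-1])
v,u=np.mgrid[:420,:560]
for lo in range(50,130,8):
    m=(B[...,2]>=lo)&(B[...,2]<lo+8)&(v>235)&(abs(B[...,1]-117)<60)
    if m.any():print(lo,m.sum(),"x",np.percentile(B[m][:,0],[1,99]).round(0),"y",np.percentile(B[m][:,1],[1,99]).round(0))
E
```

```text
time: 9.05
eef_pos: [0.5412, 0.0046, 0.0263]
tcp_rot: [0.997, -0.082, 0.0, -0.0]
contact_force: [-0.3, -0.2, 0.3]
opening: -0.002
finger_force: 0.0
box mm 36.4 117.7 z 26.3 toolx·X,Y 1.0 -0.0 F [-0.3 -0.2  0.3] t 9.05 op -0.002
50 1844 x [20. 49.] y [ 81. 150.]
58 1277 x [ 4. 55.] y [ 59. 150.]
66 10593 x [-1. 63.] y [ 57. 161.]
74 662 x [43. 48.] y [104. 131.]
82 925 x [27. 49.] y [107. 128.]
90 1879 x [28. 51.] y [ 88. 147.]
98 4980 x [28. 51.] y [ 82. 154.]
106 5689 x [28. 50.] y [ 76. 159.]
114 7125 x [29. 54.] y [ 70. 165.]
122 10387 x [34. 55.] y [ 64. 172.]
```

View pics/w4.png

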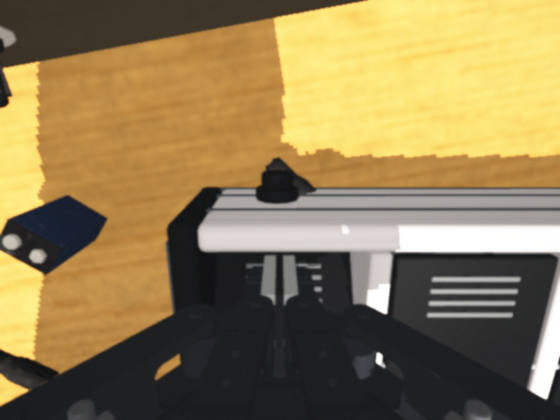

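Panel 1 is sunk, with its ribs now at (285,275) and in the well. The knuckles start about 41 mm above the tip, so a tip at z≈33 keeps them clear of the box top. Going deeper with a slight draw toward the pivot.

```bash
python3 -m inch '[{"slide":[0,0,0.4],"turn":0,"grip":0},{"slide":[0,0,0.8],"turn":0,"grip":0},{"slide":[0,0,1.2],"turn":0,"grip":0},{"slide":[-0.1,0,1.5],"turn":0,"grip":0},{"slide":[-0.2,0,1.6],"turn":0,"grip":0},{"slide":[-0.2,0,1.6],"turn":0,"grip":0}]'
cat >> h.py <<'E'
def tilt():
    p,B=wristpts();m=(abs(B[...,1]-117)<29)&(B[...,0]>5)&(B[...,0]<53)&(B[...,2]<62)&(B[...,2]>5)
    q=B[m];k=np.polyfit(q[:,0],q[:,2],1);print("tilt",np.arctan(-k[0]),len(q),k,"x",q[:,0].min(),q[:,0].max());return p
E
python3 -c "
from h import *
rel();tilt()"
```

```text
time: 9.7
eef_pos: [0.5389, 0.0049, 0.0105]
tcp_rot: [0.997, -0.082, -0.0, -0.0]
contact_force: [0.7, 0.3, -0.2]
opening: -0.001
finger_force: 0.3
box mm 34.2 117.6 z 10.5 toolx·X,Y 1.0 0.0 F [ 0.7  0.3 -0.2] t 9.7 op -0.001
tilt -0.45299580188935046 3988 [ 0.48675528 24.82484737] x 5.07985878535749 46.30374145035868
```

```bash
python3 -m inch '[{"slide":[-0.1,0,0],"turn":0,"grip":0},{"slide":[-0.2,0,0],"turn":0,"grip":0},{"slide":[-0.3,0,0],"turn":0,"grip":0},{"slide":[-0.3,0,0],"turn":0,"grip":0}]';python3 -m inch '[{"slide":[-0.1,0,0],"turn":0,"grip":0},{"slide":[-0.2,0,0],"turn":0,"grip":0},{"slide":[-0.2,0,0],"turn":0,"grip":0}]'; python3 -c "
from h import *
rel()
p,d=ctrl.read_camera('scene');cv2.imwrite('pics/s5.png',cv2.resize(p[120:290,200:420,::-1],None,fx=3,fy=3))"
```

```text
time: 10.15
eef_pos: [0.5365, 0.0053, 0.0111]
tcp_rot: [0.997, -0.082, 0.0, 0.0]
contact_force: [2.1, -0.4, -0.1]
opening: 0.0
finger_force: 0.9
time: 10.45
eef_pos: [0.5345, 0.0057, 0.011]
tcp_rot: [0.997, -0.082, 0.0, 0.0]
contact_force: [2.7, -0.3, -0.9]
opening: 0.002
finger_force: 1.1
box mm 29.6 117.6 z 11.0 toolx·X,Y 1.0 0.0 F [ 2.7 -0.3 -0.9] t 10.45 op 0.002
```

View pics/s5.png

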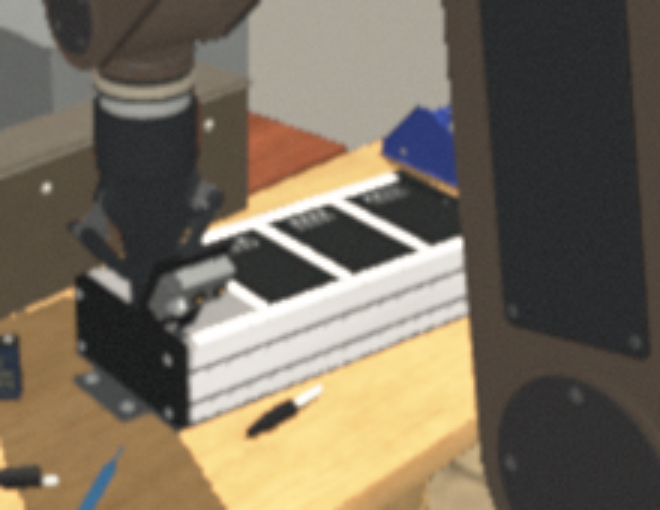

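In the scene view panel 1's near half stands up, with the socket block at (195,290) in the crop, and the tool is beside it. I'll draw a bit further to find the stop.

```bash
for i in 1; do python3 -m inch '[{"slide":[-0.1,0,0],"turn":0,"grip":0},{"slide":[-0.2,0,0],"turn":0,"grip":0},{"slide":[-0.3,0,0],"turn":0,"grip":0},{"slide":[-0.3,0,0],"turn":0,"grip":0}]';done
python3 - <<'E'
from h import *
i=ctrl.camera_info("scene");p,d=ctrl.read_camera("scene");K=i["K"];T=np.linalg.inv(i["camera_from_world"])
v,u=np.mgrid[:420,:560];P=np.stack([(u-K[0,2])/K[0,0]*d,(v-K[1,2])/K[1,1]*d,d],-1)@T[:3,:3].T+T[:3,3]
B=np.dstack([(P[...,:2]-C)@X,(P[...,:2]-C)@Y,P[...,2]])*1000
m=(d>0)&(abs(B[...,1]-117)<34)&(B[...,0]<5)&(B[...,0]>-70)&(B[...,2]>75)&(B[...,2]<135)
q=B[m]
for lo in range(-60,5,5):
    s=q[(q[:,0]>=lo)&(q[:,0]<lo+5)]
    if len(s):print(lo,len(s),np.percentile(s[:,2],[5,50,95]).round(0))
E
```

```text
time: 10.9
eef_pos: [0.5338, 0.0057, 0.012]
tcp_rot: [0.997, -0.082, 0.003, 0.0]
contact_force: [7.1, -2.2, -1.2]
opening: -0.003
finger_force: 2.7
-40 47 [77. 92. 95.]
-35 144 [77. 88. 99.]
-30 164 [ 79. 103. 112.]
-25 62 [ 83.  99. 110.]
-20 18 [76. 87. 94.]
-15 10 [76. 81. 89.]
-10 4 [76. 77. 79.]
```

The near edge stands at z≈112 and x≈-30 (expected 113), and the force is rising at the stop, so the panel is fully open. I'll back off and rise straight up.

```bash
python3 -m inch '[{"slide":[0.4,0,0],"turn":0,"grip":0},{"slide":[0.9,0,0],"turn":0,"grip":0},{"slide":[0.9,0,0],"turn":0,"grip":0},{"slide":[0.9,0,-2],"turn":0,"grip":0},{"slide":[0.9,0,-5],"turn":0,"grip":0},{"slide":[0.9,0,-9],"turn":0,"grip":0},{"slide":[0.9,0,-13],"turn":0,"grip":0},{"slide":[0.9,0,-16],"turn":0,"grip":0},{"slide":[0.9,0,-16],"turn":0,"grip":0},{"slide":[0.9,0,-16],"turn":0,"grip":0}]'
python3 - <<'E'
from h import *
rel();p,B=wristpts();cv2.imwrite("pics/w6.png",p[:,:,::-1])
m=(abs(B[...,1]-117)<25)&(B[...,0]>-45)&(B[...,0]<45)&(B[...,2]<125)
q=B[m]
for lo in range(-45,45,6):
    s=q[(q[:,0]>=lo)&(q[:,0]<lo+6)]
    if len(s):print(lo,len(s),np.percentile(s[:,2],[5,50,95]).round(0))
E
```

```text
time: 11.95
eef_pos: [0.5398, 0.0049, 0.171]
tcp_rot: [0.997, -0.082, -0.0, -0.0]
contact_force: [0.6, 0.2, -0.4]
opening: 0.0
finger_force: 0.0
box mm 35.1 117.7 z 171.0 toolx·X,Y 1.0 0.0 F [ 0.6  0.2 -0.4] t 11.95 op 0.0
-15 182 [86. 88. 92.]
-9 540 [76. 80. 86.]
-3 662 [66. 71. 76.]
3 612 [55. 60. 65.]
9 552 [45. 50. 55.]
15 501 [35. 40. 45.]
21 642 [ 5. 27. 35.]
27 368 [ 5.  6. 24.]
33 234 [5. 6. 7.]
39 224 [ 5. 13. 23.]
```

View pics/w6.png

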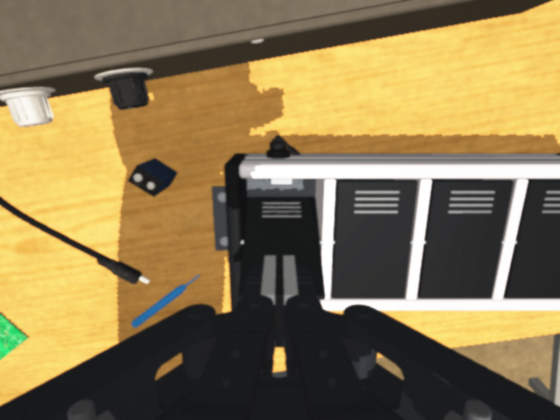

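Panel 1 (at (280,230)) slopes down at 1.67, which is 1.03 rad. The other panels are flush, the battery and probe are where they lay, and the tool is clear. Handing in.

```bash
python3 -c "
from plant import ctrl
print(ctrl.sign_off())"
```

```text
the job is handed in; nothing more can be done
None
```

Panel 1 was the unlatched one; it now stands fully open (measured at about 1.03 rad), panels 2–4 stayed shut and were pressed with about 16 N at most, and the job was handed in at about 12 s with the robot touching nothing.

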